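Empty the sweet shaker into the tray

ROBOT

A 6-joint arm with a two-finger parallel gripper is mounted at the origin on a cart in front of the work surface, level with it; the furniture and walls round the work are solid. World frame = base frame: x ahead of the robot, y to its left, z up, the work surface at z = 0. Lengths are in mm, angles in rad, forces in N, time in s.
With the tool pointing down it reaches from about 400 to 925 mm from the base axis. Payload 12.5 kg.
Tool frame: the origin (TCP) lies midway between the tips of the shut fingers; the grasp point (between the pads) lies 19 mm behind it (env.tcp_to_grasp is the distance from the TCP to the grasp point, in mm); z points along the fingers, y is the line along which they close (so a half turn about z gives the same grasp; the last joint's range is limited). The gripper opens to 95 mm and grips with 3 to 60 N. Pads are 20 mm wide; open, the fingers measure 119 mm over their backs; the gripper's body (75 mm by 180 mm) begins 59 mm behind the grasp point.
Start: joints at [1.155, 0.491, 1.559, -0, 1.092, -0.106], TCP at [190.526, 595.27, 214.661] pointing down, gripper open.
Joint ranges: [-3.1, 3.1], [-0.84, 2.19], [0.05, 2.79], [-1.13, 4.28], [0.06, 2.93], [-2.69, 2.69]. Speed limits (rad/s): [2.22, 2.22, 2.79, 3.14, 3.14, 3.14].

INTERFACE

Orientations are given as [roll, pitch, yaw] about the fixed x, y, z axes, in that order (R = Rz(yaw) Ry(pitch) Rx(roll)).
In Python, from cell import env gives the robot as it stands. The module is installed in compiled form; this text tells all that it offers.
- The arm moves only by the tool step_arm, never from a script. Its argument "plan" is a list that holds one entry, the list of rows, each a list of 5 numbers: the shift along the tool's x, y, z in mm, then the turn about the tool's z in degrees, then the opening, from -1 (shut) to 1 (fully open). A call has 1 to 8 rows; each row is the pose to reach, as a shift and turn from the pose commanded when the call began, along the tool's axes at that moment; what a row does not reach only later rows make up. A row lasts 1/12 s, in which the tool goes at most 41.7 mm and 7.16 degrees, less where a joint would pass 70% of its speed; a pose out of reach is approached as far as the arm can. A call with a gripper value outside its range is refused whole. The fingers move at their own pace and stop on an object; the grip force is fixed at half the most. Time passes only in rows, so rows that repeat a pose let the fingers close. It gives the time, the measured TCP pose, the force, the opening and the grip force at its end, in the units of the state.
- env.state(): the state, without advancing time (a new reading comes with each control period).
- env.read_camera(name): name is "side" or "top"; returns the picture (420x560x3 uint8, blue, green, red); there is no depth.
- env.get_calibration(name): a dict with "K" (3x3 intrinsics, pixels), "extrinsics" (4x4, takes a point from world to camera coordinates). Camera axes: x right, y up, looking along -z (the intrinsics and any distortion apply to the point x, -y, -z); pixel columns grow to the right and rows downward; lengths in mm; the calibration is good to about 2 mm. A picture is of the moment at which its call begins. get_calibration takes no time and is no camera call.
- env.job_done(): hands the job in; it is judged then, once.
The state is a dict: "t": time; "joints": joint angles; "qvel": joint speeds; "tau": joint torques, N m; "eef_pos": TCP position; "tcp_rot": TCP orientation; "ft_force": force on the tool from outside, world axes, zero at the start; "moment": the same for the moment, N m; "opening": opening from 0.0 (shut) to 1.0 (fully open); "grip_force": force on a finger pad.
Only numpy, scipy, OpenCV 4.12 (cv2) and the standard library are available. Lean on these libraries where they do the work, as an engineer would, in place of code of your own. Each camera call takes 0.05 s, during which the arm holds its last target. There are 200 camera calls.

TASK

With the sweet shaker standing upright in its tipping stand, unscrew its perforated cap a quarter turn anticlockwise, lift it off and set it down flat, right way up, on the bare counter. Then tip the shaker with its crank until all three left-over sweets have rolled out of the wide mouth into the grey tray. Leave the plain closed jar where it stands.

Things in the scene. Friction and masses are not known exactly. Their poses are not given: they have to be found in the camera images.
- cap: Perforated aluminium cap on the clear shaker in the steel stand, diameter 78 mm, 48 high: skirt and plate 22, above it a grip ridge 14 thick, 56 long, 26 high. Origin on its axis at the skirt's lower edge, z up, x along the ridge. Quarter-turn lugs: anticlockwise from above it is free from 55 degrees, stop at 95; at 70 to 85 it lifts straight off, clear after 20 mm. 60 g, turns easily.
- axle (a point): On the shaker's axis at the tipping axle, 100 mm above the counter, fixed. y: along the axle towards the crank; z up; the shaker tips to -x, over the tray. Steel stand: base x -18 to +72, y -67 to +67; two upright plates 30 wide at y = +-49 end 16 above this point. The counter at about x = -40, y = -150 from here is always free for 60 mm around.
- shaker (a joint): Tipping angle of the clear round shaker (100 mm high, mouth 49 inside, rim 55 above the axle when upright): 0 upright (stop), 1.57 level with its mouth to the axle's -x, 2.1 mouth well down (stop). Stiff axle, 0.3 N m (4 to 5 N at the crank's grip); stays wherever it is left. Uncapped, the sweets roll out between about 1.5 and 1.9.
- crank_grip (a point): Middle of the crank's grip: black round bar, 12 mm diameter, parallel to the axle, free for 16 mm either side. Turns with the shaker at 70 mm radius: in the axle's frame x = +35, y = +98, z = +61 with the shaker upright (30 degrees behind the top), then over the top to -x, level with the axle at 2.1. The bar can turn between loosely closed fingers.
- tray: Open grey tray fixed on the counter at the shaker's -x side, 160 x 160 mm outside, walls 4 mm thick and 35 mm high. Origin in the middle of its underside, axes parallel to the stand's.
- sweet0_center (a point): Centre of a round white sweet, a ball of 16 mm diameter, on the shaker's floor at first.
- sweet1_center (a point): Centre of the second such sweet.
- sweet2_center (a point): Centre of the third such sweet.
- plain_jar: Bystander: closed glass jar with a plain lid and no holes, 60 mm diameter, 85 mm high, to the left of the stand. Origin in the middle of its underside. Not to be moved.

How it is judged:
By the outcome, as a careful person would: the job done as asked, in the order asked, and still so for the second after the job is handed in, with the robot touching nothing.
It also fails if it takes over 67 s, if anything falls off the work surface, if the arm or the gripper's body presses on something with over 40 N, if the wrist force passes 120 N, or if a joint passes its speed limit or range.

## Working session

There is one attempt and no reset: what is moved stays moved. The work goes in short steps, Python scripts to look and compute and a tool call to move; the robot and the scene stay as the last step left them, time stands still between calls to the robot, and variables do not carry over. Pictures are saved under pics/ and viewed, at most 10 in all, crops included, and the job is handed in when it is done.

Besides the shell and the picture viewer there is one more tool, called after "Emit:" in YAML: its name, and indented under it one key for each argument. step_arm: Moves the arm, as the interface text tells. Its arguments: {"type":"object","properties":{"plan":{"type":"array"}},"required":["plan"]}

```bash
mkdir -p pics
python3 - <<'E'
from cell import env
import cv2
for n in("top","side"):
    cv2.imwrite(f"pics/{n}0.png",env.read_camera(n)); c=env.get_calibration(n); print(n,c)
print(env.state())
E
```

```text
top {'K': array([[392.67974851,   0.        , 281.50281264],
       [  0.        , 392.67974851, 213.33948452],
       [  0.        ,   0.        ,   1.        ]]), 'extrinsics': array([[-1.87716407e-02, -9.99663889e-01, -1.78811489e-02,
        -1.12307379e+02],
       [ 9.82562677e-01, -2.17534640e-02,  1.84654737e-01,
        -5.65816167e+02],
       [-1.84981649e-01, -1.41030772e-02,  9.82640775e-01,
        -8.80997369e+02],
       [ 0.00000000e+00,  0.00000000e+00,  0.00000000e+00,
         1.00000000e+00]])}
side {'K': array([[428.49334442,   0.        , 279.98921541],
       [  0.        , 428.49334442, 212.77591307],
       [  0.        ,   0.        ,   1.        ]]), 'extrinsics': array([[-9.92748852e-01, -1.19873776e-01,  8.94392721e-03,
         5.25674942e+02],
       [ 8.35444415e-02, -6.34555771e-01,  7.68348424e-01,
        -2.11295346e+02],
       [-8.64294059e-02,  7.63524231e-01,  6.39969301e-01,
        -8.02118109e+02],
       [ 0.00000000e+00,  0.00000000e+00,  0.00000000e+00,
         1.00000000e+00]])}
{'t': 0.1, 'joints': array([ 1.15542877e+00,  4.91499481e-01,  1.55944516e+00, -2.02103398e-05,
        1.09169872e+00, -1.05584056e-01]), 'qvel': array([-0.00029093, -0.0005646 , -0.00300599, -0.00095037, -0.00120575,
        0.00025696]), 'tau': array([ 3.31585470e-03, -6.13622189e+01, -2.58607113e+01,  6.94614393e-02,
        4.69914707e-02, -4.12370878e-05]), 'eef_pos': array([190.40766521, 595.03452495, 214.10055305]), 'tcp_rot': array([-3.14054591e+00, -9.29061129e-05,  2.83181843e+00]), 'ft_force': array([-0.00972664, -0.3624463 ,  0.22144151]), 'moment': array([ 0.05169886,  0.03466165, -0.00163245]), 'grip_force': 0.0, 'opening': 0.9968930910591599}
```

View pics/top0.png

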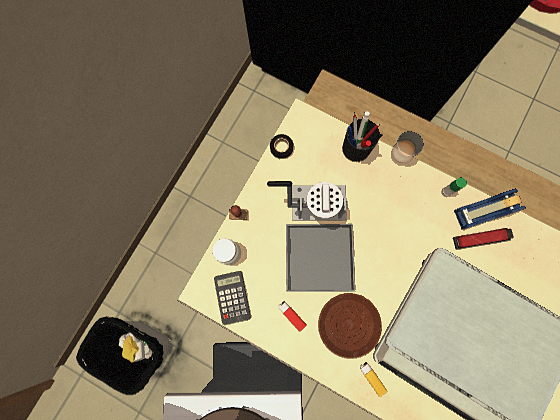

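View pics/side0.png

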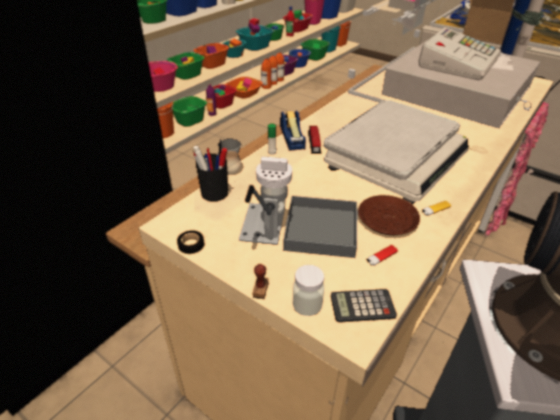

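The top view shows the capped shaker at about (323,200), the crank at (280,184), the tray at 287–354 × 225–291 and the plain jar at (227,251). I'll zoom in on these.

```bash
cat > h.py <<'E'
import numpy as np,cv2
from cell import env
def ray(n,p):
    c=env.get_calibration(n);E=c["extrinsics"];R=E[:3,:3];o=-R.T@E[:3,3]
    q=np.linalg.solve(c["K"],[p[0],p[1],1]);return o,R.T@np.array([q[0],-q[1],-q[2]])
def atz(n,p,z):
    o,d=ray(n,p);return o+d*(z-o[2])/d[2]
def proj(n,P):
    c=env.get_calibration(n);v=c["extrinsics"]@np.append(P,1);v=c["K"]@np.array([v[0],-v[1],-v[2]]);return v[:2]/v[2]
def tri(a,b):
    (o1,d1),(o2,d2)=ray("top",a),ray("side",b)
    s=np.linalg.lstsq(np.c_[d1,-d2],o2-o1,rcond=None)[0];p,q=o1+d1*s[0],o2+d2*s[1];return (p+q)/2,np.linalg.norm(p-q)
E
python3 - <<'E'
from h import *
a=cv2.imread("pics/top0.png")[175:235,260:360];b=cv2.imread("pics/side0.png")[150:250,230:310]
cv2.imwrite("pics/c0.png",np.hstack([cv2.resize(a,None,fx=4,fy=4),cv2.copyMakeBorder(cv2.resize(b,None,fx=4,fy=4),0,0,0,0,0)]) if 0 else np.hstack([cv2.copyMakeBorder(cv2.resize(a,None,fx=4.5,fy=4.5,interpolation=2),0,230,0,0,0),cv2.resize(b,None,fx=4,fy=5,interpolation=2)])[:500] if 0 else np.hstack([cv2.copyMakeBorder(cv2.resize(a,None,fx=4.5,fy=4.5,interpolation=2),0,180,0,0,0),cv2.resize(b,None,fx=4.5,fy=4.5,interpolation=2)]) if 0 else np.hstack([cv2.copyMakeBorder(cv2.resize(a,(450,270),interpolation=2),0,180,0,0,0),cv2.resize(b,(360,450),interpolation=2)[:, :350]]))
for p in[(287,225),(354,225),(354,291),(287,291)]:print(atz("top",p,35))
E
```

```text
[ 537.72865828 -136.29042432   35.        ]
[ 534.26205099 -296.8366058    35.        ]
[ 379.18554802 -288.64802032   35.        ]
[ 382.08249597 -132.96516989   35.        ]
```

View pics/c0.png

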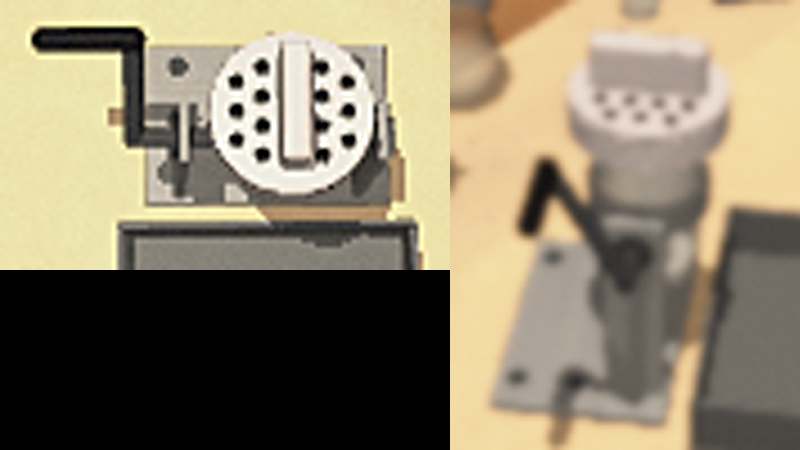

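The crop shows the cap's disc centred at top pixel (325,200), its ridge along world x, the crank grip at about (278,184) and the base plate corners.

Run:
```python
from h import *
np.set_printoptions(precision=1,suppress=True)
T=lambda x,y:(260+x/4.5-.4,175+y/4.5-.4); S=lambda x,y:(230+(x-450)/4.5-.4,150+y/4.5-.4)
print("grip",tri(T(82,40),S(539,195)))
print("ridge+x",tri(T(281,42),S(592,40)),"ridge-x",tri(T(281,163),S(708,44)))
for z in(135,157,183):print(z,"disc",atz("top",T(292,113),z))
for p in[(147,45),(387,45),(387,205),(147,205)]:print("base top",atz("top",T(*p),5))
for p in[(540,240),(665,423),(492,405)]:print("base side",atz("side",S(*p),5))
# fit axle: origin offset from tray/base
c=np.mean([atz("top",T(*p),5) for p in[(147,45),(387,45),(387,205),(147,205)]],0);print(c)
A=c+[-27,0,95]
for n in("top","side"):
  for P in([0,0,59],[35,98,61],[0,0,-100]):print(n,P,proj(n,A+P))
print(T(82,40),S(539,195),T(292,113))
print("jar",atz("top",(227,251),85))
```

```text
grip (array([ 606.5, -118.8,  161.9]), np.float64(1.3244777826989664))
ridge+x (array([ 597.1, -210.2,  184.6]), np.float64(1.808283438943341)) ridge-x (array([ 541.4, -207.8,  188.3]), np.float64(0.7721679335028839))
135 disc [ 575.7 -218.8  135. ]
157 disc [ 570.8 -216.7  157. ]
183 disc [ 565.1 -214.1  183. ]
base top [ 645.5 -151.8    5. ]
base top [ 642.4 -286.3    5. ]
base top [ 551.5 -281.8    5. ]
base top [ 554.4 -149.6    5. ]
base side [ 639.9 -281.4    5. ]
base side [ 553.  -145.5    5. ]
base side [ 640.6 -147.2    5. ]
[ 598.4 -217.4    5. ]
top [0, 0, 59] [324.9 199.2]
top [35, 98, 61] [278.1 183.9]
top [0, 0, -100] [319.1 213.2]
side [0, 0, 59] [273.4 167.6]
side [35, 98, 61] [249.2 193. ]
side [0, 0, -100] [273.4 223.6]
(277.82222222222225, 183.48888888888888) (249.37777777777777, 192.93333333333334) (324.48888888888894, 199.7111111111111)
jar [473.5   0.1  85. ]
```

```bash
cat >> h.py <<'E'
from scipy.spatial.transform import Rotation as Ro
np.set_printoptions(precision=1,suppress=True)
def go(*targets):
    "shift/turn from the present pose to targets (x,y,z,yaw deg)"
    s=env.state();R=Ro.from_euler("xyz",s["tcp_rot"]);yaw=np.degrees(s["tcp_rot"][2])
    print("t",round(s["t"],2),s["eef_pos"],"yaw",round(yaw,1),"F",s["ft_force"],"open",round(s["opening"]*95,1),"grip",round(s["grip_force"],1))
    for t in targets:print(t,R.inv().apply(np.array(t[:3])-s["eef_pos"]),"turn",round(yaw-t[3],1))
E
python3 -c "
from h import *
go((480,200,240,90),(569,-216,230,-2))"
```

```text
t 0.1 [190.4 595.  214.1] yaw 162.3 F [-0.  -0.4  0.2] open 94.7 grip 0.0
(480, 200, 240, 90) [-396.2 -288.   -25.6] turn 72.3
(569, -216, 230, -2) [-607.8 -657.   -15.3] turn 164.3
```

Emit:
step_arm:
  plan:
    - [[-396, -288, -26, 57, 0], [-396, -288, -26, 57, 0], [-396, -288, -26, 57, 0], [-396, -288, -26, 57, 0], [-396, -288, -26, 57, 0], [-396, -288, -26, 57, 0], [-396, -288, -26, 57, 0], [-396, -288, -26, 57, 0]]

```text
t: 0.77
eef_pos: [387.9, 324.9, 232.3]
tcp_rot: [-3.141, -0.0, 1.831]
ft_force: [1.3, 0.8, -0.8]
opening: 0.522
grip_force: 0.0
```

```bash
python3 -c "
from h import *
go((480,200,240,90),(569,-216,230,-2))"
```

```text
t 0.77 [387.9 324.9 232.3] yaw 104.9 F [ 1.3  0.8 -0.8] open 49.6 grip 0.0
(480, 200, 240, 90) [-144.4   56.9   -7.7] turn 14.9
(569, -216, 230, -2) [-569.3   35.9    2.3] turn 106.9
```

Emit:
step_arm:
  plan:
    - [[-569, 36, 0, 57, 0], [-569, 36, 0, 57, 0], [-569, 36, 0, 57, 0], [-569, 36, 0, 57, 0], [-569, 36, 0, 57, 0], [-569, 36, 0, 57, 0], [-569, 36, 0, 57, 0], [-569, 36, 0, 57, 0]]

```text
t: 1.43
eef_pos: [495.1, 9.2, 232.3]
tcp_rot: [-3.141, -0.0, 0.836]
ft_force: [1.3, 1.0, 1.0]
opening: 0.501
grip_force: 0.0
```

```bash
python3 -c "
from h import *
go((569,-216,225,-2))"
```

```text
t 1.43 [495.1   9.2 232.3] yaw 47.9 F [1.3 1.  1. ] open 47.6 grip 0.0
(569, -216, 225, -2) [-117.5  205.8    7.2] turn 49.9
```

Emit:
step_arm:
  plan:
    - [[-117, 206, 7, 50, 0], [-117, 206, 7, 50, 0], [-117, 206, 7, 50, 0], [-117, 206, 7, 50, 0], [-117, 206, 7, 50, 0], [-117, 206, 7, 50, 0], [-117, 206, 7, 50, 0], [-117, 206, 7, 50, 0]]

```text
t: 2.1
eef_pos: [570.6, -214.7, 224.3]
tcp_rot: [-3.141, 0.001, -0.039]
ft_force: [0.0, 0.6, 0.0]
opening: 0.501
grip_force: 0.0
```

Run:
```python
from h import *
go((569,-216,164,-2))
a=env.read_camera("top")[150:250,240:380];b=env.read_camera("side")[80:220,200:340]
cv2.imwrite("pics/c1.png",np.hstack([cv2.copyMakeBorder(cv2.resize(a,None,fx=3,fy=3,interpolation=2),0,52,0,0,0),cv2.resize(b,(352,352),interpolation=2)]))
print(proj("top",env.state()["eef_pos"]),proj("side",env.state()["eef_pos"]))
```

```text
t 2.1 [ 570.6 -214.7  224.3] yaw -2.2 F [0.  0.6 0. ] open 47.6 grip 0.0
(569, -216, 164, -2) [-1.5  1.4 60.3] turn -0.2
[325.6 192.3] [273.5 141.8]
```

View pics/c1.png

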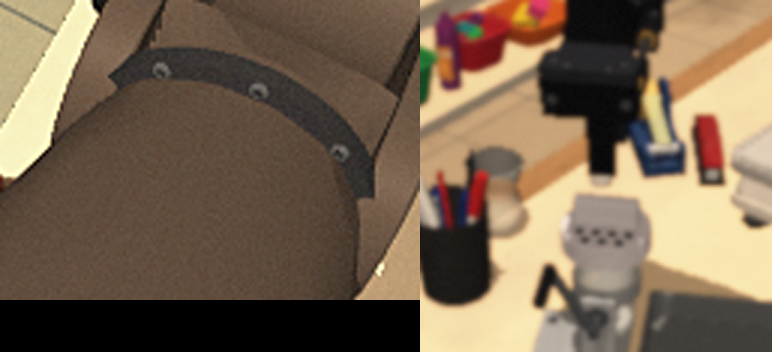

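The side view shows the fingers directly above the ridge, at about (600,180) in the crop. I'll go down and grip.

Emit:
step_arm:
  plan:
    - [[-1, 1, 40, 0, 0], [-1, 1, 58, 0, 0], [-1, 1, 58, 0, 0], [-1, 1, 58, 0, -1], [-1, 1, 58, 0, -1], [-1, 1, 58, 0, -1], [-1, 1, 58, 0, -1], [-1, 1, 58, 0, -1]]

```text
t: 2.87
eef_pos: [570.1, -214.1, 168.3]
tcp_rot: [3.141, -0.001, -0.03]
ft_force: [0.0, 0.6, 0.8]
opening: 0.209
grip_force: 0.0
```

Emit:
step_arm:
  plan:
    - [[0, 0, 0, 0, -1], [0, 0, 0, 0, -1], [0, 0, 0, 0, -1], [0, 0, 0, 0, -1], [0, 0, 0, 0, -1]]

```text
t: 3.28
eef_pos: [570.0, -214.3, 167.9]
tcp_rot: [3.141, -0.001, -0.03]
ft_force: [-1.0, 0.1, 6.3]
opening: 0.142
grip_force: 30.0
```

Emit:
step_arm:
  plan:
    - [[0, 0, 0, -6, -1], [0, 0, 0, -12, -1], [0, 0, 0, -18, -1], [0, 0, 0, -24, -1], [0, 0, 0, -24, -1]]

```text
t: 3.7
eef_pos: [570.2, -214.5, 167.9]
tcp_rot: [3.14, -0.001, 0.394]
ft_force: [0.0, -1.2, 5.5]
opening: 0.146
grip_force: 30.0
```

Forces are small, so I'll keep turning.

Emit:
step_arm:
  plan:
    - [[0, 0, 0, -7, -1], [0, 0, 0, -14, -1], [0, 0, 0, -21, -1], [0, 0, 0, -28, -1], [0, 0, 0, -35, -1], [0, 0, 0, -42, -1], [0, 0, 0, -49, -1], [0, 0, 0, -54, -1]]

```text
t: 4.37
eef_pos: [570.4, -215.8, 168.1]
tcp_rot: [3.139, 0.002, 1.335]
ft_force: [0.0, -8.4, 4.5]
opening: 0.145
grip_force: 30.0
```

Emit:
step_arm:
  plan:
    - [[0, 0, 0, 0, -1], [0, 0, 0, 0, -1]]

```text
t: 4.53
eef_pos: [570.6, -215.7, 168.1]
tcp_rot: [3.138, 0.002, 1.33]
ft_force: [-0.1, -6.8, 5.6]
opening: 0.147
grip_force: 30.0
```

Emit:
step_arm:
  plan:
    - [[-1, 0, 0, 0, -1], [-1, 0, -5, 0, -1], [-1, 0, -10, 0, -1], [-1, 0, -16, 0, -1], [-1, 0, -22, 0, -1], [-1, 0, -30, 0, -1], [-1, 0, -50, 0, -1], [-1, 0, -50, 0, -1]]

```text
t: 5.2
eef_pos: [570.4, -215.2, 220.4]
tcp_rot: [3.138, 0.0, 1.33]
ft_force: [0.9, -0.3, 0.4]
opening: 0.147
grip_force: 30.0
```

Run:
```python
from h import *
c,s=np.cos(-.025),np.sin(-.025)
x,y=571-40*c-150*-s*-1, -217-40*s-150*c
print(x,y)
go((531,-366,220,76),(531,-366,40,76))
b=env.read_camera("side")[80:260,200:380]
cv2.imwrite("pics/c2.png",cv2.resize(b,(540,540),interpolation=2))
```

```text
534.7621087361788 -365.95323160476687
t 5.2 [ 570.4 -215.2  220.4] yaw 76.2 F [ 0.9 -0.3  0.4] open 14.0 grip 30.0
(531, -366, 220, 76) [-155.9   -2.4    0.5] turn 0.2
(531, -366, 40, 76) [-155.8   -3.   180.5] turn 0.2
```

View pics/c2.png

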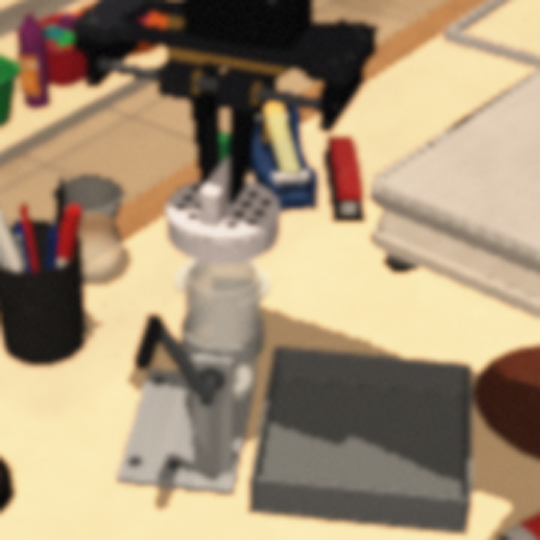

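The cap is held level and clear of the shaker, whose mouth is now open. Next I'll carry it to the free spot at about (527,-368).

Emit:
step_arm:
  plan:
    - [[-158, 6, 0, 0, -1], [-158, 6, 0, 0, -1], [-158, 6, 0, 0, -1], [-158, 6, 0, 0, -1], [-158, 6, 0, 0, -1], [-158, 6, 40, 0, -1], [-158, 6, 80, 0, -1], [-158, 6, 120, 0, -1]]

```text
t: 5.92
eef_pos: [537.4, -369.6, 95.6]
tcp_rot: [3.141, -0.0, 1.33]
ft_force: [1.2, -0.2, -0.5]
opening: 0.148
grip_force: 30.0
```

Emit:
step_arm:
  plan:
    - [[0, 0, 30, 0, -1], [0, 0, 50, 0, -1], [0, 0, 58, 0, -1], [0, 0, 58, 0, -1]]

```text
t: 6.25
eef_pos: [537.0, -368.9, 37.0]
tcp_rot: [-3.138, -0.002, 1.331]
ft_force: [-0.5, -0.3, -0.9]
opening: 0.147
grip_force: 30.0
```

Emit:
step_arm:
  plan:
    - [[0, 0, 2, 0, -1], [0, 0, 4, 0, -1], [0, 0, 5, 0, -1], [0, 0, 5, 0, -1]]

```text
t: 6.58
eef_pos: [538.1, -370.1, 35.2]
tcp_rot: [3.14, 0.001, 1.331]
ft_force: [0.8, -0.4, -1.3]
opening: 0.144
grip_force: 30.0
```

Emit:
step_arm:
  plan:
    - [[0, 0, 1, 0, -1], [0, 0, 2, 0, -1], [0, 0, 2, 0, -1]]

```text
t: 6.83
eef_pos: [537.8, -370.0, 32.4]
tcp_rot: [3.141, 0.0, 1.331]
ft_force: [-0.9, -0.1, -0.8]
opening: 0.145
grip_force: 30.0
```

Emit:
step_arm:
  plan:
    - [[0, 0, 1, 0, -1], [0, 0, 2, 0, -1], [0, 0, 2, 0, -1]]

```text
t: 7.08
eef_pos: [537.9, -370.1, 31.0]
tcp_rot: [3.141, 0.0, 1.331]
ft_force: [-1.8, 2.3, 7.3]
opening: 0.142
grip_force: 30.0
```

Contact with the counter (7 N). I'll release and rise.

Emit:
step_arm:
  plan:
    - [[0, 0, 0, 0, -0.2], [0, 0, 0, 0, -0.2], [0, 0, 0, 0, -0.2], [0, 0, 0, 0, -0.2], [0, 0, -20, 0, -0.2], [0, 0, -60, 0, -0.2], [0, 0, -100, 0, -0.2], [0, 0, -140, 0, -0.2]]

```text
t: 7.75
eef_pos: [537.5, -369.8, 171.5]
tcp_rot: [-3.141, -0.001, 1.331]
ft_force: [-0.4, -0.8, 0.0]
opening: 0.403
grip_force: 0.0
```

```bash
python3 -c "
from h import *
go((607.5,-119.5,215,88.5),(607.5,-119.5,142.5,88.5))"
```

```text
t 7.75 [ 537.5 -369.8  171.5] yaw 76.2 F [-0.4 -0.8  0. ] open 38.3 grip 0.0
(607.5, -119.5, 215, 88.5) [259.8   8.4 -43.3] turn -12.3
(607.5, -119.5, 142.5, 88.5) [259.7   8.5  29.2] turn -12.3
```

Emit:
step_arm:
  plan:
    - [[0, 0, -41, 0, -0.2], [30, 1, -44, -6, -0.2], [260, 8, -44, -12, -0.2], [260, 8, -44, -12, -0.2], [260, 8, -44, -12, -0.2], [260, 8, -44, -12, -0.2], [260, 8, -44, -12, -0.2], [260, 8, -44, -12, -0.2]]

```text
t: 8.42
eef_pos: [607.9, -115.4, 214.4]
tcp_rot: [3.141, -0.001, 1.542]
ft_force: [-0.2, -0.3, 0.2]
opening: 0.399
grip_force: 0.0
```

Emit:
step_arm:
  plan:
    - [[0, 0, 0, 0, -0.2], [0, 0, 0, 0, -0.2]]

```text
t: 8.58
eef_pos: [607.5, -118.3, 214.2]
tcp_rot: [-3.141, 0.0, 1.543]
ft_force: [0.0, 0.7, -0.2]
opening: 0.4
grip_force: 0.0
```

Run:
```python
from h import *
go((607.5,-119.5,215,88.5),(607.5,-119.5,142.5,88.5))
b=env.read_camera("side")[80:260,180:360]
cv2.imwrite("pics/c3.png",cv2.resize(b,(540,540),interpolation=2))
```

```text
t 8.58 [ 607.5 -118.3  214.2] yaw 88.4 F [ 0.   0.7 -0.2] open 38.0 grip 0.0
(607.5, -119.5, 215, 88.5) [-1.2 -0.  -0.8] turn -0.1
(607.5, -119.5, 142.5, 88.5) [-1.2  0.  71.7] turn -0.1
```

View pics/c3.png

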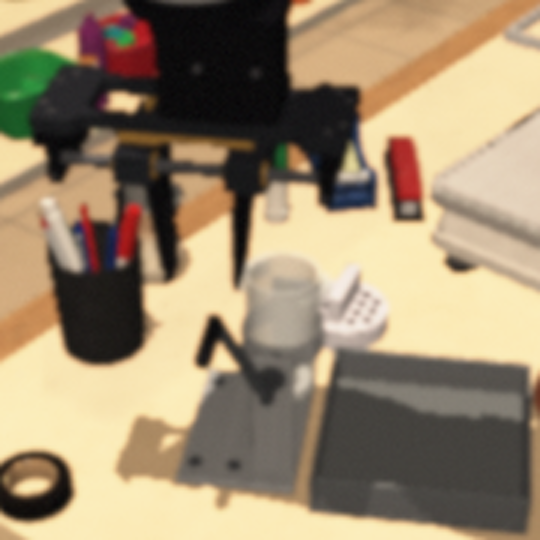

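The side view shows the cap lying flat on the counter behind the shaker, and the open fingers straddling the crank bar from above. I'll go down and grip.

Emit:
step_arm:
  plan:
    - [[-1, 0, 35, 0, -0.2], [-1, 0, 60, 0, -0.2], [-1, 0, 72, 0, -0.2], [-1, 0, 72, 0, -0.5], [-1, 0, 72, 0, -1], [-1, 0, 72, 0, -1], [-1, 0, 72, 0, -1], [-1, 0, 72, 0, -1]]

```text
t: 9.3
eef_pos: [607.9, -120.8, 143.5]
tcp_rot: [3.139, 0.001, 1.54]
ft_force: [0.3, -1.7, 1.2]
opening: 0.118
grip_force: 30.0
```

Emit:
step_arm:
  plan:
    - [[0, 0, 0, 0, -1], [0, 0, 0, 0, -1]]

```text
t: 9.47
eef_pos: [607.9, -120.7, 143.4]
tcp_rot: [3.139, 0.001, 1.54]
ft_force: [-0.2, -2.5, 6.8]
opening: 0.119
grip_force: 30.0
```

Run:
```python
from h import *
s=env.state();go()
# arc offsets in tool axes: tool x=+y world, tool y=+x world, z down
for a in np.arange(0,2.1,.1):
    p=a-.5236; print(round(a,1),"y",round(-70*np.sin(p)-35,1),"z",round(-(70*np.cos(p)-60.6),1))
```

```text
t 9.47 [ 607.9 -120.7  143.4] yaw 88.3 F [-0.2 -2.5  6.8] open 11.3 grip 30.0
0.0 y 0.0 z -0.0
0.1 y -6.2 z -3.2
0.2 y -12.7 z -5.8
0.3 y -19.5 z -7.7
0.4 y -26.4 z -8.9
0.5 y -33.3 z -9.4
0.6 y -40.3 z -9.2
0.7 y -47.3 z -8.3
0.8 y -54.1 z -6.7
0.9 y -60.7 z -4.5
1.0 y -67.1 z -1.6
1.1 y -73.2 z 1.9
1.2 y -78.8 z 6.0
1.3 y -84.1 z 10.7
1.4 y -88.8 z 15.8
1.5 y -93.0 z 21.4
1.6 y -96.6 z 27.4
1.7 y -99.6 z 33.7
1.8 y -102.0 z 40.3
1.9 y -103.7 z 47.1
2.0 y -104.7 z 54.0
```

Emit:
step_arm:
  plan:
    - [[0, -3, -2, 0, -1], [0, -6, -3, 0, -1], [0, -9, -5, 0, -1], [0, -13, -6, 0, -1], [0, -16, -7, 0, -1], [0, -19, -8, 0, -1]]

```text
t: 9.97
eef_pos: [590.6, -120.5, 151.7]
tcp_rot: [3.135, 0.002, 1.54]
ft_force: [8.5, -4.0, 2.7]
opening: 0.115
grip_force: 30.0
```

Emit:
step_arm:
  plan:
    - [[0, -7, -1, 0, -1], [0, -14, -2, 0, -1], [0, -21, -1, 0, -1], [0, -28, 0, 0, -1], [0, -35, 1, 0, -1], [0, -41, 3, 0, -1], [0, -48, 6, 0, -1], [0, -54, 10, 0, -1]]

```text
t: 10.63
eef_pos: [535.9, -118.5, 142.1]
tcp_rot: [3.136, 0.001, 1.541]
ft_force: [2.8, -1.6, 10.9]
opening: 0.115
grip_force: 30.1
```

Emit:
step_arm:
  plan:
    - [[0, -3, 2, 0, -1], [0, -6, 4, 0, -1], [0, -8, 6, 0, -1], [0, -11, 9, 0, -1], [0, -13, 11, 0, -1], [0, -16, 14, 0, -1], [0, -18, 17, 0, -1], [0, -20, 20, 0, -1]]

```text
t: 11.3
eef_pos: [515.6, -117.8, 121.4]
tcp_rot: [3.138, 0.001, 1.541]
ft_force: [2.3, -1.5, 8.6]
opening: 0.114
grip_force: 30.1
```

Run:
```python
from h import *
go()
p=env.state()["eef_pos"]-[571,-217,81];print("angle",np.arctan2(-(p[0]-2.5),p[2])+.5236,np.hypot(p[0]-2.5,p[2]))
```

```text
t 11.3 [ 515.6 -117.8  121.4] yaw 88.3 F [ 2.3 -1.5  8.6] open 10.8 grip 30.1
angle 1.4858207513214579 70.62707379017813
```

Emit:
step_arm:
  plan:
    - [[0, -2, 3, 0, -1], [0, -2, 3, 0, -1], [0, -4, 6, 0, -1], [0, -4, 6, 0, -1], [0, -5, 9, 0, -1], [0, -5, 9, 0, -1], [0, -7, 12, 0, -1], [0, -7, 12, 0, -1]]

```text
t: 11.97
eef_pos: [508.5, -117.5, 108.7]
tcp_rot: [3.138, 0.001, 1.54]
ft_force: [5.6, -1.4, 1.3]
opening: 0.117
grip_force: 30.0
```

Emit:
step_arm:
  plan:
    - [[0, 0, 0, 0, -1], [0, -1, 3, 0, -1], [0, -1, 3, 0, -1], [0, -2, 7, 0, -1], [0, -2, 7, 0, -1], [0, -3, 10, 0, -1], [0, -3, 10, 0, -1], [0, -4, 14, 0, -1]]

```text
t: 12.63
eef_pos: [504.5, -117.3, 95.1]
tcp_rot: [3.139, 0.001, 1.54]
ft_force: [5.4, 0.8, 7.8]
opening: 0.119
grip_force: 30.0
```

Emit:
step_arm:
  plan:
    - [[0, 0, 0, 0, -1], [0, -1, 4, 0, -1], [0, -1, 4, 0, -1], [0, -1, 4, 0, -1], [0, -1, 4, 0, -1], [0, -1, 4, 0, -1], [0, -1, 4, 0, -1], [0, -1, 4, 0, -1]]

```text
t: 13.3
eef_pos: [503.7, -117.2, 90.5]
tcp_rot: [3.139, 0.0, 1.54]
ft_force: [8.2, 0.6, -0.0]
opening: 0.118
grip_force: 30.0
```

Run:
```python
from h import *
go()
p=env.state()["eef_pos"]-[571,-217,81];print("angle",np.arctan2(-(p[0]-2.5),p[2])+.5236,np.hypot(p[0]-2.5,p[2]))
b=env.read_camera("side")[130:270,200:380]
cv2.imwrite("pics/c4.png",cv2.resize(b,(720,560),interpolation=2))
```

```text
t 13.3 [ 503.7 -117.2   90.5] yaw 88.2 F [ 8.2  0.6 -0. ] open 11.2 grip 30.0
angle 1.9585695440708015 70.486785343685
```

View pics/c4.png

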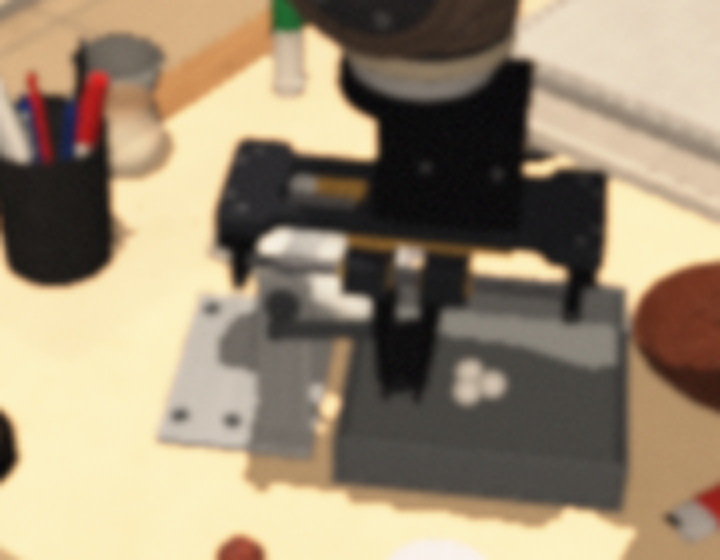

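All three sweets lie in the tray, at about (475,382) in the crop. I'll release the crank and withdraw.

Emit:
step_arm:
  plan:
    - [[0, 0, 0, 0, -0.3], [0, 0, 0, 0, -0.3], [0, 0, 0, 0, -0.3], [0, 0, 0, 0, -0.3], [0, 0, -20, 0, -0.3], [0, 0, -60, 0, -0.3], [0, 0, -100, 0, -0.3], [0, 0, -140, 0, -0.3]]

```text
t: 14.02
eef_pos: [501.6, -116.9, 231.6]
tcp_rot: [-3.14, -0.001, 1.54]
ft_force: [-0.3, -0.3, -1.1]
opening: 0.348
grip_force: 0.0
```

Emit:
step_arm:
  plan:
    - [[250, -60, -40, 0, -0.3], [250, -60, -40, 0, -0.3], [250, -60, -40, 0, -0.3], [250, -60, -40, 0, -0.3], [250, -60, -40, 0, -0.3], [250, -60, -40, 0, -0.3], [250, -60, -40, 0, -0.3], [250, -60, -40, 0, -0.3]]

```text
t: 14.68
eef_pos: [449.1, 136.8, 270.7]
tcp_rot: [3.141, -0.0, 1.544]
ft_force: [0.5, 0.0, 0.1]
opening: 0.351
grip_force: 0.0
```

Run:
```python
from h import *
go()
a=env.read_camera("top")[160:300,200:400]
cv2.imwrite("pics/c5.png",cv2.resize(a,(800,560),interpolation=2))
```

```text
t 14.68 [449.1 136.8 270.7] yaw 88.5 F [0.5 0.  0.1] open 33.3 grip 0.0
```

View pics/c5.png

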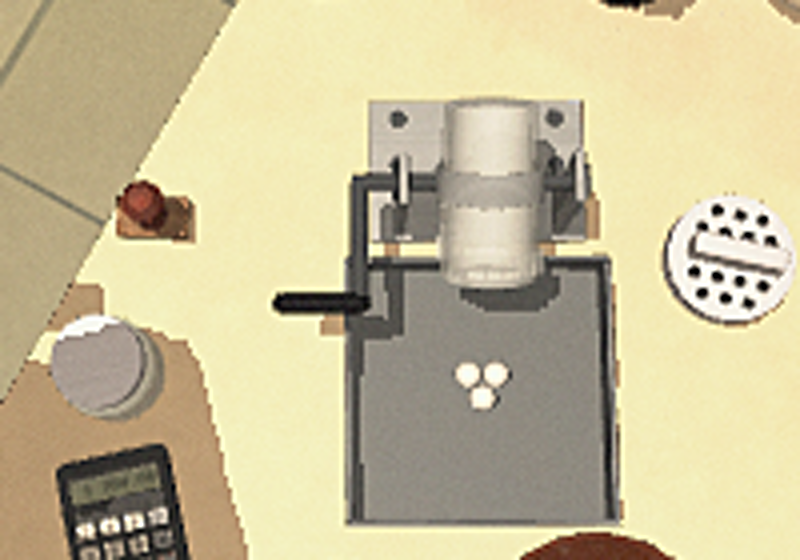

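The sweets are in the tray at crop (482,385). The cap is flat and right way up on the bare counter at (730,260), and the jar is where it was.

```bash
python3 -c "
from cell import env
print(env.job_done())"
```

```text
the job is handed in; nothing more can be done
None
```

The job is handed in at about 15 s of the 67 s allowed: the cap is off and lying flat, right way up, on the bare counter, all three sweets are in the grey tray, and the plain jar was not touched.

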